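# Check the backlash of a vent gearbox

### The arm

A 6-joint arm with a two-finger parallel gripper is mounted at the origin on a cart in front of the work surface, level with it; the furniture and walls round the work are solid. World frame = base frame: x ahead of the robot, y to its left, z up, the work surface at z = 0. Lengths are in m, angles in rad, forces in N, time in s.
With the tool pointing down it reaches from about 0.35 to 0.775 m from the base axis. Payload 7.3 kg.
Tool frame: the origin (TCP) lies midway between the tips of the shut fingers; the grasp point (between the pads) lies behind it (manip.grip_depth is the x of the grasp point in the tool frame, in m); x points along the fingers, y is the direction in which the jaws open and shut, and the axes are right-handed (so a half turn about x gives the same grasp; the last joint's range is limited). The gripper opens to 92 mm and grips with 3 to 60 N. Pads are 19 mm wide; open, the fingers measure 130 mm over their backs; the gripper's body (75 mm by 190 mm) begins 47 mm behind the grasp point.
Start: joints at [-1.336, 0.342, 1.524, -0, 1.275, -0.146], TCP at [0.195, -0.487, 0.187] pointing down, gripper open.
Joint ranges: [-2.53, 2.53], [-0.77, 2.02], [0.04, 2.7], [-1, 4.14], [0.28, 2.66], [-3.11, 3.11]. Speed limits (rad/s): [2.57, 2.57, 3.14, 3.14, 3.14, 3.14].

### API

Orientations are given as a rotation vector (axis times angle).
In Python, from bench import manip, eyes gives the robot as it stands.
- The arm moves only by the tool arm_command, never from a script. Its argument "deltas" is a list of rows, each a list of 7 numbers: the finger opening in m, from 0 to 0.0918, then the shift along the tool's x, y, z in m, then the turn, a rotation vector about the tool's x, y, z in degrees. In form: [[jaw, tx, ty, tz, wx, wy, wz], ...]. A call has exactly 10 rows; each row shifts and turns the commanded pose from where the row before left it, along the tool's axes as they then stand; what a row does not reach is not made up. A row lasts 1/10 s, in which the tool goes at most 50 mm and 8.59 degrees, less where a joint would pass 70% of its speed; a pose out of reach is approached as far as the arm can. A call is refused whole if a number of a shift passes 0.05 or a number of a turn 8.59, either way. A call with a gripper value outside its range is refused whole. The fingers move at their own pace and stop on an object; "force" is the grip in N (left out, the last holds). Time passes only in rows, so rows that do not move let the fingers close, or fill a call up. It gives the time, the measured TCP pose, the force and the opening at its end, in the units of the state.
- manip.read_state(): the state, without advancing time (a new reading comes with each control period).
- eyes.camera(name): name is "scene" or "top"; returns the picture (420x560x3 uint8, red, green, blue); there is no depth.
- eyes.camera_info(name): a dict with "intrinsics" (3x3 intrinsics, pixels), "k1" (the pictures are not rectified: a ray, as slopes to the right and down, at radius r is drawn at 1 + k1 r^2 times it, then the intrinsics apply), "extrinsics" (4x4, takes a point from camera to world coordinates). Camera axes: x right, y down, z forward; pixel columns grow to the right and rows downward; lengths in m; the calibration is good to about 2 mm. A picture is of the moment at which its call begins. camera_info takes no time and is no camera call.
- manip.close_job(): hands the job in, once; it reports no verdict.
Trained networks look in the newest picture that a camera, given by its name, has taken for a name from the list of things; names that differ only in an ending like _2 or _b are one class to them, and where a whole thing is asked for, a point or a joint stands for the part that bears it (a point fixed in the world has none). Each returns a list of dicts, best first, with "confidence" (0 to 1); they miss things now and then, are a little off and sometimes report something else, mostly with a low value. They report only what shows in the picture. A call takes as long as a camera call.
- eyes.find_in(camera, name): "extent" ([left, top, right, bottom] in pixels, round what is visible of it).
- eyes.outline_of(camera, name): "region" (420x560 bool, what is visible of it) and "extent" ([left, top, right, bottom] in pixels, round what is visible of it).
- eyes.mark_of(camera, name): "point" ([column, row] in pixels: a listed point, or the origin of a listed thing).
The state is a dict: "time": time; "joints": joint angles; "qd": joint speeds; "joint_efforts": joint torques, N m; "position": TCP position; "tcp_rot": TCP orientation; "force": force on the tool from outside, world axes, zero at the start; "ft_torque": the same for the moment, N m; "finger_gap": opening from 0.0 (shut) to 1.0 (fully open).
Only numpy, scipy, OpenCV 4.12 (cv2) and the standard library are available. Lean on these libraries where they do the work, as an engineer would, in place of code of your own. Each camera call takes 0.05 s, during which the arm holds its last target. There are 200 camera calls.

### The job

Feel how much free play the vent gearbox with the yellow-knobbed lever has: swing the lever left until it meets resistance, then right until it meets resistance, without dragging the output arm round with it. Then leave the lever in the middle of its free play and let go; leave the gearbox with the red knob alone.

Things in the scene. Friction and masses are not known exactly. Their poses are not given: they have to be found in the camera images.
- yellow_knob (a point): top centre of the upright round yellow knob (28 mm diameter, from z = 92 to 146 mm) at the end of the flat steel lever (18 mm wide, top at z = 90 mm) of one of two green gearboxes bolted to the bench. The lever lies level, points from its pivot roughly toward the robot and swings left and right about a vertical axis. This point's x axis points level to the pivot, 120 mm away; z is up.
- yellow_lever (a joint): angle of that lever relative to its output shaft, rad; grows as the knob swings to the robot's left. Its zero is not the middle. Within the free play (several cm at the knob) the lever swings with under 1 N at the knob and stays where it is left; past either end it meets about 9 N, turns the output arm, and this reading stops changing.
- yellow_eye (a point): top centre of the eye at the end of the aluminium output arm of the same gearbox: a level arm under the lever on the same pivot, 80 mm from pivot to eye, pointing roughly away from the robot, eye top at z = 76 mm. It stands still while the lever moves in its free play and turns with the lever beyond it.
- red_knob (a point): centre of the top of the red round knob on the lever of the other, otherwise identical gearbox, which is to be left alone; same sizes, and its x axis also points to its pivot 120 mm away.

How it is judged:
On the way, in this order (a step that is already met when the one before it is completed fails the run):
1. the yellow-knobbed lever is swung to the left end of its free play (within about 6 mm at the knob) (value of joint yellow_lever above 0.45 rad), for 0.1 s.
2. then it is swung to the right end of its free play (within about 6 mm at the knob) (value of joint yellow_lever below -0.05 rad), for 0.1 s.
At the end, for the whole second after the job is handed in: The yellow-knobbed lever rests in the middle of its free play, within 13 mm at the knob, and has been let go (value of joint yellow_lever between 0.09 and 0.31 rad and velocity of joint yellow_lever between -0.05 and 0.05 rad/s); the robot touches nothing.
It fails at once if the output arm of the yellow-knobbed gearbox is dragged round (its eye more than 18 mm from where it started, which is 27 mm at the knob) (distance of yellow_eye from where it was at the start of the episode above 0.018 m).
It fails at once if the red-knobbed lever is moved by more than 15 mm (distance of red_knob from where it was at the start of the episode above 0.015 m).
It also fails if it takes over 42 s, if anything falls off the work surface, if the arm or the gripper's body presses on something with over 40 N, if the wrist force passes 120 N, or if a joint passes its speed limit or range.

## Working session

There is one attempt and no reset: what is moved stays moved. The work goes in short steps, Python scripts to look and compute and a tool call to move; the robot and the scene stay as the last step left them, time stands still between calls to the robot, and variables do not carry over. Pictures are saved under pics/ and viewed, about 8 in all and at most 12, crops included, and the job is handed in when it is done.

Besides the shell and the picture viewer there is one more tool, called after ">>>" as name(argument=value, ...), one argument or row to a line, values as JSON. arm_command: Moves the arm, as the interface text tells. Its arguments: {"type":"object","properties":{"deltas":{"type":"array"},"force":{"type":"number"}},"required":["deltas"]}

```bash
mkdir -p pics; cat > h.py <<'E'
import numpy as np, cv2
from bench import manip, eyes
from scipy.spatial.transform import Rotation as R
def pix2z(cam,p,z):
    i=eyes.camera_info(cam);K=np.array(i["intrinsics"]);T=np.array(i["extrinsics"]);k=i["k1"]
    d=np.array([(p[0]-K[0,2])/K[0,0],(p[1]-K[1,2])/K[1,1]]);u=d.copy()
    for _ in range(20):u=d/(1+k*(u@u))
    r=T[:3,:3]@np.array([u[0],u[1],1]);o=T[:3,3]
    return o+r*(z-o[2])/r[2]
def look(cam,n=None):
    im=eyes.camera(cam)
    if n: cv2.imwrite(f"pics/{n}.png",im[:,:,::-1])
    return im
def mark(cam,name,z):
    for m in eyes.mark_of(cam,name)[:2]: print(cam,name,np.round(m["point"],1),round(m["confidence"],2),np.round(pix2z(cam,m["point"],z),4))
E
python3 - <<'E'
from h import *
a=look("scene");b=look("top")
cv2.imwrite("pics/a.png",np.vstack([a,b])[:,:,::-1] if 0 else cv2.resize(np.hstack([a,b]),(800,300))[:,:,::-1])
cv2.imwrite("pics/top.png",b[:,:,::-1])
for c in("scene","top"):
    print(np.round(np.array(eyes.camera_info(c)["extrinsics"])[:3,3],2))
    mark(c,"yellow_knob",.146);mark(c,"red_knob",.146);mark(c,"yellow_eye",.076)
s=manip.read_state();print(s,manip.grip_depth);print(R.from_rotvec(s["tcp_rot"]).as_matrix().round(3))
E
```

```text
[ 0.28 -0.82  0.66]
scene yellow_knob [240.8 244.5] 0.65 [ 0.4448 -0.2984  0.146 ]
scene red_knob [206.5 174.1] 0.72 [ 0.4598 -0.0341  0.146 ]
scene yellow_eye [329.2 241.2] 0.57 [ 0.6426 -0.3034  0.076 ]
[ 0.45 -0.22  1.14]
top yellow_knob [338.4 278.5] 0.76 [ 0.4407 -0.3041  0.146 ]
top red_knob [207.  272.3] 0.92 [ 0.4555 -0.0431  0.146 ]
top yellow_eye [335.5 181.9] 0.71 [ 0.6474 -0.3085  0.076 ]
{'time': 0.4, 'joints': array([-1.33596372e+00,  3.42066082e-01,  1.52420834e+00, -1.69456235e-05,
        1.27536988e+00, -1.45996663e-01]), 'qd': array([ 0.00142597,  0.00038617, -0.00106595,  0.00067095, -0.00109966,
        0.00140607]), 'joint_efforts': array([-1.21874913e-03, -4.30717921e+01, -2.44193959e+01,  7.17639970e-02,
        5.02015336e-02, -3.70342025e-05]), 'position': array([ 0.19514848, -0.48735605,  0.18696831]), 'tcp_rot': array([ 2.01299355,  0.38806515, -2.01303145]), 'force': array([ 0.59379597, -0.5490524 ,  0.06179899]), 'ft_torque': array([-0.03974425,  0.01359949,  0.00910545]), 'finger_gap': 0.9974205942990988} -0.0188
[[-0.     0.372 -0.928]
 [ 0.    -0.928 -0.372]
 [-1.    -0.     0.   ]]
```

View pics/a.png

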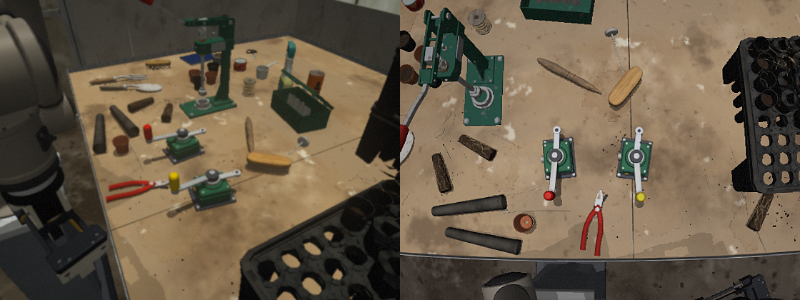

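View pics/top.png

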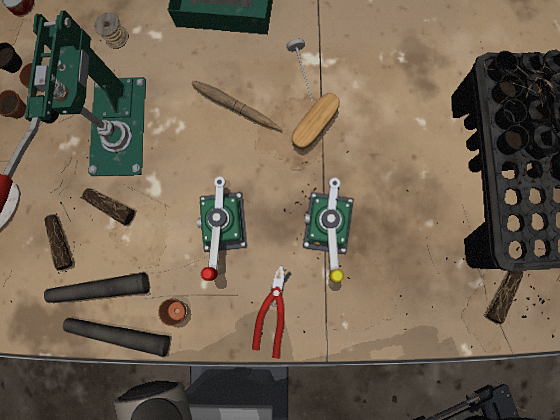

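The top view shows the yellow knob at px (337,276), its hub at (331,219) and its eye at (334,183). The red knob is at (208,274), well to the left. I'll rotate the jaws across the lever and go above the knob.

>>> arm_command(
  deltas=[
    [0.08,0,0,0,7.27,0,0],
    [0.08,0,0,0,7.27,0,0],
    [0.08,0,0,0,7.27,0,0],
    [0.08,0,-0.0265,-0.0355,0,0,0],
    [0.08,0,-0.0265,-0.0355,0,0,0],
    [0.08,0,-0.0265,-0.0355,0,0,0],
    [0.08,0,-0.0265,-0.0355,0,0,0],
    [0.08,0,-0.0265,-0.0355,0,0,0],
    [0.08,0,-0.0265,-0.0355,0,0,0],
    [0.08,0,-0.0265,-0.0355,0,0,0],
  ],
  force=10,
)

```text
time: 1.4
position: [0.4449, -0.3006, 0.1872]
tcp_rot: [2.221, -0.0, -2.221]
force: [0.9, -1.0, -0.3]
finger_gap: 0.871
```

```bash
python3 - <<'E'
from h import *
look("scene","s2")
s=manip.read_state();print(s["time"],s["position"].round(4),s["force"].round(2),s["finger_gap"]);print(R.from_rotvec(s["tcp_rot"]).as_matrix().round(3))
for z in(.09,.11):print(pix2z("top",(331,219),z))
mark("scene","yellow_knob",.146)
E
```

```text
1.45 [ 0.4495 -0.2964  0.1871] [ 2.89  3.74 -0.68] 0.8724630590331303
[[ 0.004  0.004 -1.   ]
 [ 0.002 -1.    -0.004]
 [-1.    -0.002 -0.004]]
[ 0.56532035 -0.29583314  0.09      ]
[ 0.56310059 -0.29447023  0.11      ]
scene yellow_knob [239.  243.1] 0.71 [ 0.4432 -0.2933  0.146 ]
```

View pics/s2.png

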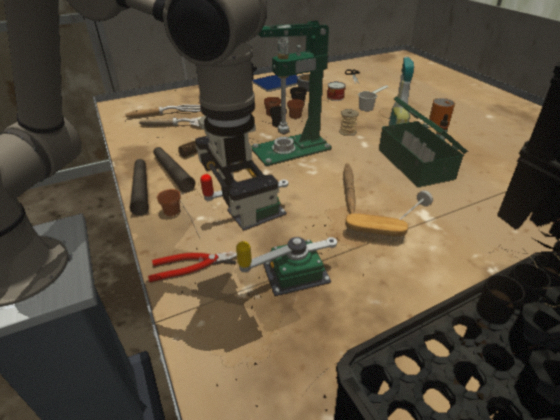

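```bash
cat >> h.py <<'E'
def proj(cam,P):
    i=eyes.camera_info(cam);K=np.array(i["intrinsics"]);T=np.array(i["extrinsics"]);k=i["k1"]
    c=T[:3,:3].T@(np.array(P)-T[:3,3]);u=c[:2]/c[2];u=u*(1+k*(u@u));return (K[:2,:2]@u+K[:2,2]).round(1)
E
python3 - <<'E'
from h import *
for P in[(.445,-.30,.146),(.445,-.30,.187),(.445,-.35,.187),(.445,-.25,.187),(.445,-.30,.09),(.565,-.295,.1),(.645,-.306,.076),(.445,-.39,.255),(.445,-.21,.255)]:print(P,proj("scene",P))
im=look("top","t2");s=manip.read_state();print(s["time"],s["position"].round(4),s["force"].round(2))
for n,z in(("yellow_knob",.146),("yellow_eye",.076),("red_knob",.146)):
    mark("top",n,z)
E
```

```text
(0.445, -0.3, 0.146) [241.2 245. ]
(0.445, -0.3, 0.187) [239.5 228.7]
(0.445, -0.35, 0.187) [249.9 245.6]
(0.445, -0.25, 0.187) [230.1 213.3]
(0.445, -0.3, 0.09) [243.3 265.5]
(0.565, -0.295, 0.1) [295.9 241.7]
(0.645, -0.306, 0.076) [330.8 241.6]
(0.445, -0.39, 0.255) [257.1 229.9]
(0.445, -0.21, 0.255) [219.5 173.3]
1.55 [ 0.4452 -0.3001  0.1868] [-0.96 -0.09  0.36]
top yellow_eye [332.5 181.4] 0.9 [ 0.6486 -0.3021  0.076 ]
top red_knob [208.9 271. ] 0.71 [ 0.4581 -0.0469  0.146 ]
```

View pics/t2.png

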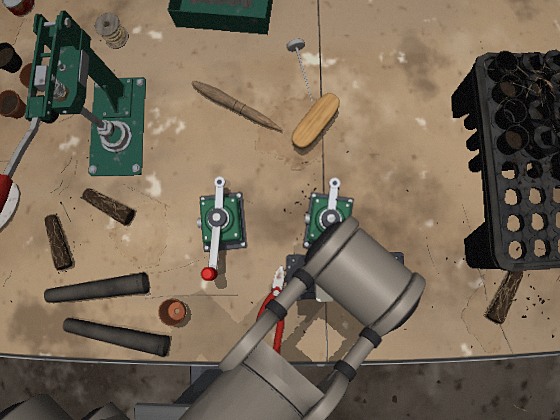

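```bash
python3 - <<'E'
from h import *
im=look("scene");mark("scene","yellow_knob",.146)
cv2.imwrite("pics/c3.png",cv2.resize(im[140:300,160:360],(800,640))[:600,:,::-1])
E
```

```text
scene yellow_knob [242.5 244.9] 0.81 [ 0.4473 -0.3009  0.146 ]
```

View pics/c3.png

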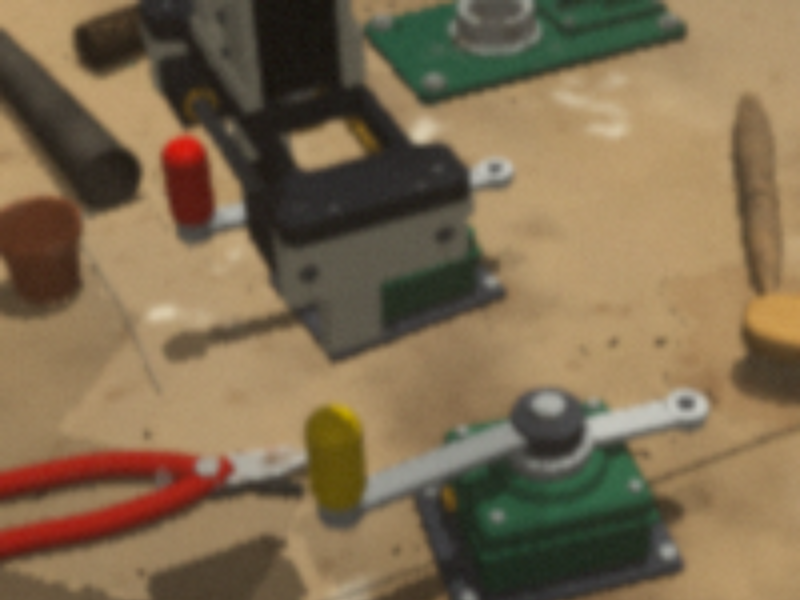

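The knob and red lever match the calibration, but I can't see the fingertips clearly in this crop (end plate down to about px (244,229)). I'll cycle the fingers and difference the images to find them.

>>> arm_command(
  deltas=[
    [0.0,0,0,0,0,0,0],
    [0.0,0,0,0,0,0,0],
    [0.0,0,0,0,0,0,0],
    [0.0,0,0,0,0,0,0],
    [0.0,0,0,0,0,0,0],
    [0.0,0,0,0,0,0,0],
    [0.0,0,0,0,0,0,0],
    [0.0,0,0,0,0,0,0],
    [0.0,0,0,0,0,0,0],
    [0.0,0,0,0,0,0,0],
  ],
)

```text
time: 2.8
position: [0.4436, -0.3018, 0.187]
tcp_rot: [2.221, 0.0, -2.221]
force: [-0.0, 0.8, 0.4]
finger_gap: 0.048
```

```bash
python3 - <<'E'
from h import *
im=look("scene");cv2.imwrite("pics/shut.png",im[:,:,::-1])
print(manip.read_state()["finger_gap"])
b=cv2.resize(cv2.imread("pics/c3.png"),None,fx=.75,fy=.75)
c=cv2.resize(im[60:260,160:360],(600,600))[:,:,::-1]
cv2.imwrite("pics/c4.png",c)
E
```

```text
0.019536276792714625
```

View pics/c4.png

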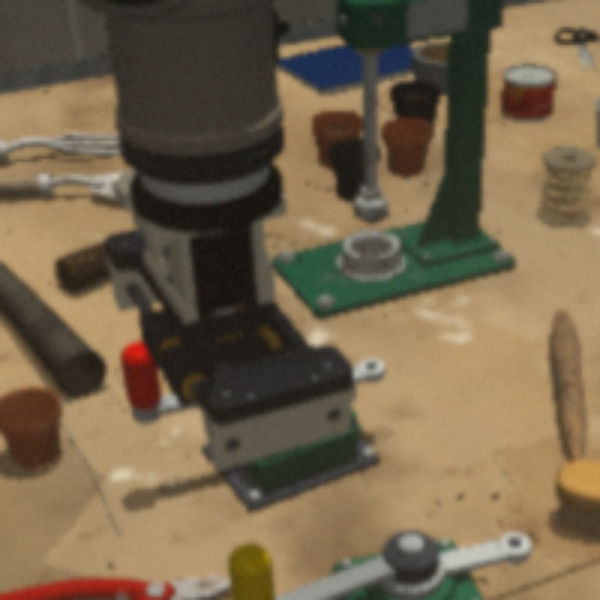

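The shut fingertips should show at c4 (238,507), but there is only bench and the red gearbox's base corner there. I'll overlay the predicted gripper box and tip on both views to check the geometry.

```bash
python3 - <<'E'
from h import *
import itertools
out=[]
t=look("top")
s=manip.read_state();p=s["position"];print(p)
for cam,im,(x0,y0) in(("scene",cv2.imread("pics/shut.png"),(140,100)),("top",t[:,:,::-1].copy(),(240,170))):
    S=2.8;c=cv2.resize(im[y0:y0+200,x0:x0+140+2],None,fx=S,fy=S)
    q=lambda P:tuple(int(v) for v in (proj(cam,P)-[x0,y0])*S)
    for z,col in((p[2]+.066,(0,0,255)),(p[2]+.15,(255,0,0))):
        cs=[q((p[0]+a*.0375,p[1]+b*.095,z)) for a,b in((-1,-1),(-1,1),(1,1),(1,-1))]
        cv2.polylines(c,[np.array(cs)],True,col,1)
    cv2.drawMarker(c,q(p),(255,0,255),0,12,2)
    cv2.line(c,q(p),q(p+[0,0,.15]),(255,0,255),1)
    out.append(c)
cv2.imwrite("pics/ov.png",np.hstack(out));print(np.hstack(out).shape)
E
```

```text
[ 0.44364009 -0.30186025  0.18703079]
(560, 796, 3)
```

View pics/ov.png

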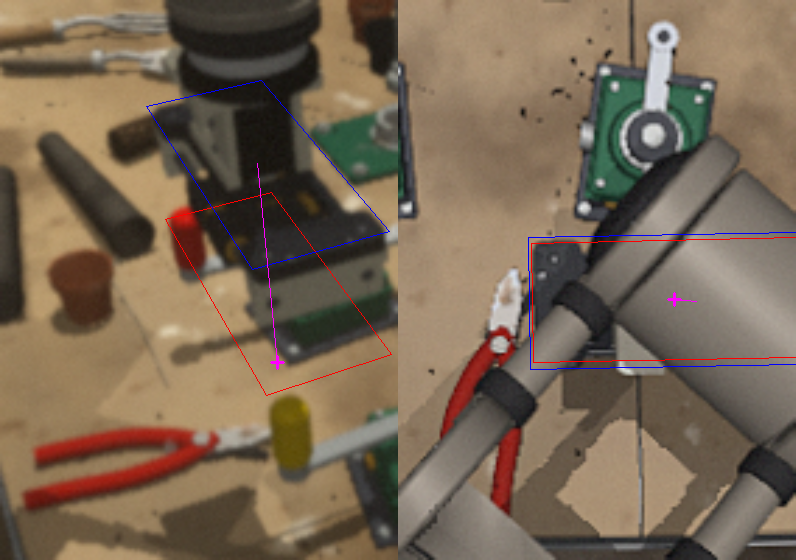

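Its xy position agrees in both views (body at px (529–, 240–365) in the top half), but the fingers look shorter than nominal. I'll descend open around the knob, which is safe either way, and then check.

>>> arm_command(
  deltas=[
    [0.085,0,0,0,0,0,0],
    [0.085,0,0,0,0,0,0],
    [0.085,0,0,0,0,0,0],
    [0.085,0,0,0,0,0,0],
    [0.085,0,0,0,0,0,0],
    [0.085,0.019,0,0,0,0,0],
    [0.085,0.019,0,0,0,0,0],
    [0.085,0.019,0,0,0,0,0],
    [0.085,0.015,0,0,0,0,0],
    [0.085,0,0,0,0,0,0],
  ],
)

```text
time: 3.9
position: [0.4425, -0.3009, 0.1131]
tcp_rot: [-2.217, -0.003, 2.224]
force: [0.2, 0.1, 1.0]
finger_gap: 0.832
```

```bash
python3 - <<'E'
from h import *
im=look("scene");s=manip.read_state();print(s["position"].round(4),s["force"].round(2),s["finger_gap"])
mark("scene","yellow_knob",.146)
cv2.imwrite("pics/c6.png",cv2.resize(im[140:300,170:330],(600,600))[:,:,::-1])
E
```

```text
[ 0.4432 -0.3015  0.1145] [ 0.04  0.02 -0.49] 0.8775642700293095
scene yellow_knob [243.3 243.2] 0.64 [ 0.4504 -0.2972  0.146 ]
```

View pics/c6.png

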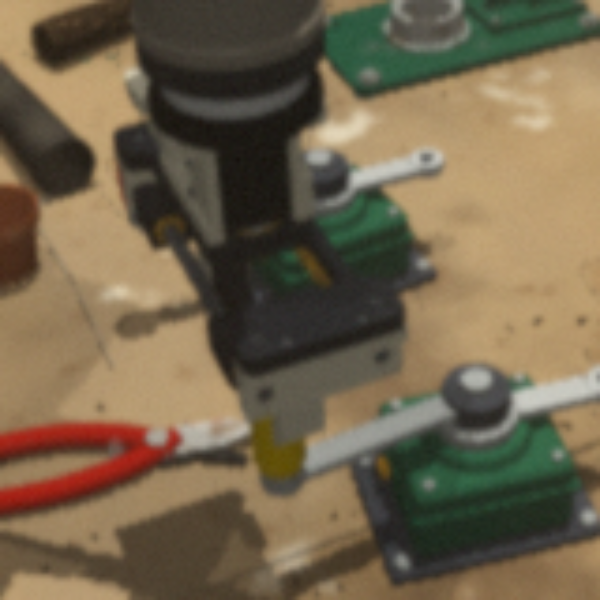

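The near finger now covers the knob's upper half, with its tip at about px (249,257), and the knob bottom is visible below it. I'll go 13 mm lower (still above the lever) and close gently.

>>> arm_command(
  deltas=[
    [0.06,0.007,0,0,0,0,0],
    [0.05,0.006,0,0,0,0,0],
    [0.0,0,0,0,0,0,0],
    [0.0,0,0,0,0,0,0],
    [0.0,0,0,0,0,0,0],
    [0.0,0,0,0,0,0,0],
    [0.0,0,0,0,0,0,0],
    [0.0,0,0,0,0,0,0],
    [0.0,0,0,0,0,0,0],
    [0.0,0,0,0,0,0,0],
  ],
  force=8,
)

```text
time: 5.0
position: [0.4436, -0.3018, 0.102]
tcp_rot: [2.221, 0.0, -2.221]
force: [0.4, -0.3, -1.6]
finger_gap: 0.242
```

```bash
python3 - <<'E'
from h import *
im=look("scene")
for _ in range(3):
    look("scene");s=manip.read_state();print(s["time"],s["position"].round(4),s["force"].round(2),s["finger_gap"])
cv2.imwrite("pics/c7.png",cv2.resize(im[140:300,170:330],(600,600))[:,:,::-1])
E
```

```text
5.1 [ 0.4436 -0.3018  0.102 ] [-0.15  1.09 -0.05] 0.24719492326817788
5.15 [ 0.4436 -0.3019  0.102 ] [ 0.7   0.67 -1.9 ] 0.2454058507616992
5.2 [ 0.4436 -0.3018  0.102 ] [-0.48  0.48 -1.03] 0.2438965089524238
```

View pics/c7.png

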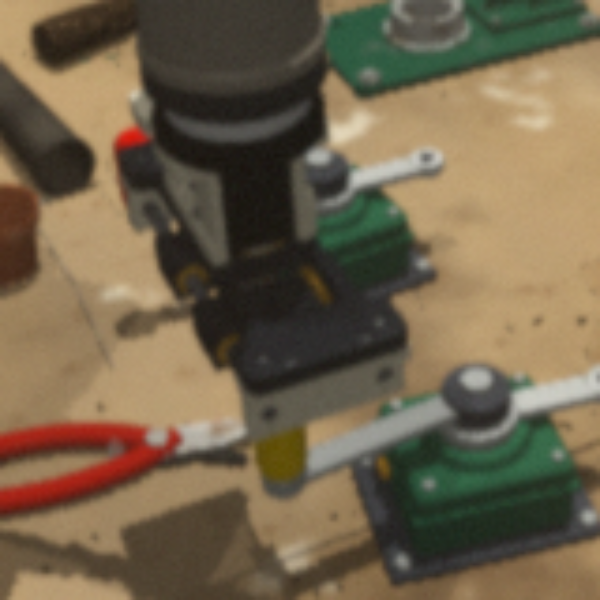

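The gripper is on the knob (plate over its top, gap stopped at 0.24). Now swing left in small steps, watching the force.

>>> arm_command(
  deltas=[
    [0,0,-0.0025,0,0,0,0],
    [0,0,-0.0025,0,0,0,0],
    [0,0,-0.0025,0,0,0,0],
    [0,0,-0.0025,0,0,0,0],
    [0,0,-0.0025,-0.0002,0,0,0],
    [0,0,-0.0025,-0.0002,0,0,0],
    [0,0,-0.0025,-0.0002,0,0,0],
    [0,0,-0.0025,-0.0003,0,0,0],
    [0,0,0,0,0,0,0],
    [0,0,0,0,0,0,0],
  ],
)

```text
time: 6.2
position: [0.4447, -0.2818, 0.1023]
tcp_rot: [2.222, 0.0, -2.221]
force: [-2.0, 0.7, 5.0]
finger_gap: 0.242
```

```bash
cat > st.py <<'E'
from h import *
F=[]
for _ in range(3):
    look("scene");s=manip.read_state();F.append(s["force"])
print(s["time"],s["position"].round(4),np.mean(F,0).round(2),round(s["finger_gap"],3))
mark("top","yellow_eye",.076);look("top");mark("top","yellow_eye",.076);mark("scene","yellow_knob",.146)
E
python3 st.py
```

```text
6.35 [ 0.4447 -0.2819  0.1023] [-2.02 -0.08  5.34] 0.24
top yellow_eye [335.4 182.3] 0.79 [ 0.6465 -0.3083  0.076 ]
top yellow_eye [331.9 182.1] 0.76 [ 0.6471 -0.3007  0.076 ]
scene yellow_knob [236.7 238. ] 0.95 [ 0.4443 -0.2779  0.146 ]
```

>>> arm_command(
  deltas=[
    [0,0,-0.0025,-0.0003,0,0,0],
    [0,0,-0.0025,-0.0003,0,0,0],
    [0,0,-0.0025,-0.0004,0,0,0],
    [0,0,-0.0025,-0.0004,0,0,0],
    [0,0,-0.0025,-0.0005,0,0,0],
    [0,0,-0.0025,-0.0005,0,0,0],
    [0,0,-0.0025,-0.0006,0,0,0],
    [0,0,-0.0025,-0.0006,0,0,0],
    [0,0,0,0,0,0,0],
    [0,0,0,0,0,0,0],
  ],
)

```text
time: 7.55
position: [0.4486, -0.262, 0.1024]
tcp_rot: [2.222, -0.0, -2.22]
force: [-0.1, -1.3, 5.4]
finger_gap: 0.239
```

```bash
python3 st.py
```

```text
7.7 [ 0.4487 -0.262   0.1024] [-0.56  0.02  5.51] 0.241
top yellow_eye [331.9 182.1] 0.76 [ 0.6471 -0.3007  0.076 ]
top yellow_eye [331.5 178.9] 0.76 [ 0.6541 -0.3     0.076 ]
scene yellow_knob [236.5 232.2] 0.57 [ 0.45   -0.2619  0.146 ]
```

>>> arm_command(
  deltas=[
    [0,0,-0.002,-0.0007,0,0,0],
    [0,0,-0.002,-0.0007,0,0,0],
    [0,0,-0.002,-0.0007,0,0,0],
    [0,0,-0.002,-0.0007,0,0,0],
    [0,0,-0.002,-0.0008,0,0,0],
    [0,0,-0.002,-0.0008,0,0,0],
    [0,0,-0.002,-0.0008,0,0,0],
    [0,0,0,0,0,0,0],
    [0,0,0,0,0,0,0],
    [0,0,0,0,0,0,0],
  ],
)

```text
time: 8.9
position: [0.4539, -0.248, 0.1025]
tcp_rot: [2.223, -0.001, -2.22]
force: [-1.1, -0.4, 6.0]
finger_gap: 0.238
```

```bash
python3 st.py
```

```text
9.05 [ 0.4539 -0.248   0.1025] [-0.57 -1.02  6.08] 0.241
top yellow_eye [331.5 178.9] 0.76 [ 0.6541 -0.3     0.076 ]
top yellow_eye [329.9 182.4] 0.65 [ 0.6465 -0.2964  0.076 ]
scene yellow_knob [236.9 228.8] 0.93 [ 0.4543 -0.2527  0.146 ]
```

>>> arm_command(
  deltas=[
    [0,0,-0.002,-0.001,0,0,0],
    [0,0,-0.002,-0.001,0,0,0],
    [0,0,-0.002,-0.001,0,0,0],
    [0,0,-0.002,-0.001,0,0,0],
    [0,0,-0.002,-0.001,0,0,0],
    [0,0,-0.002,-0.0011,0,0,0],
    [0,0,0,0,0,0,0],
    [0,0,0,0,0,0,0],
    [0,0,0,0,0,0,0],
    [0,0,0,0,0,0,0],
  ],
)

```text
time: 10.25
position: [0.4589, -0.2377, 0.1025]
tcp_rot: [2.219, -0.003, -2.22]
force: [-5.7, -6.6, 5.3]
finger_gap: 0.233
```

```bash
python3 st.py
```

```text
10.4 [ 0.4589 -0.2377  0.1025] [-5.36 -6.32  6.16] 0.237
top yellow_eye [329.9 182.4] 0.65 [ 0.6465 -0.2964  0.076 ]
top yellow_eye [335.7 182.4] 0.83 [ 0.6463 -0.3089  0.076 ]
scene yellow_knob [237.3 224.2] 0.7 [ 0.46   -0.2399  0.146 ]
```

>>> arm_command(
  deltas=[
    [0,0,-0.0015,-0.001,0,0,0],
    [0,0,-0.0015,-0.001,0,0,0],
    [0,0,0,0,0,0,0],
    [0,0,0,0,0,0,0],
    [0,0,0,0,0,0,0],
    [0,0,0,0,0,0,0],
    [0,0,0,0,0,0,0],
    [0,0,0,0,0,0,0],
    [0,0,0,0,0,0,0],
    [0,0,0,0,0,0,0],
  ],
)

```text
time: 11.6
position: [0.4608, -0.2348, 0.1025]
tcp_rot: [2.219, -0.003, -2.22]
force: [-6.3, -6.8, 5.7]
finger_gap: 0.236
```

```bash
python3 st.py
```

```text
11.75 [ 0.4608 -0.2348  0.1025] [-6.7  -7.85  6.8 ] 0.239
top yellow_eye [335.7 182.4] 0.83 [ 0.6463 -0.3089  0.076 ]
top yellow_eye [336.3 181.1] 0.63 [ 0.6491 -0.3103  0.076 ]
scene yellow_knob [236.1 221.7] 0.82 [ 0.4606 -0.2315  0.146 ]
```

Left end found: about 10 N of resistance, constant over the last 3 mm. Now back right along the arc.

>>> arm_command(
  deltas=[
    [0,0,0.0041,0.002,0,0,0],
    [0,0,0.0041,0.002,0,0,0],
    [0,0,0.0041,0.002,0,0,0],
    [0,0,0.0041,0.002,0,0,0],
    [0,0,0.0057,0.0019,0,0,0],
    [0,0,0.0057,0.0019,0,0,0],
    [0,0,0.0057,0.0019,0,0,0],
    [0,0,0.0059,0.001,0,0,0],
    [0,0,0.0059,0.001,0,0,0],
    [0,0,0.0059,0.001,0,0,0],
  ],
)

```text
time: 12.95
position: [0.4449, -0.2837, 0.1024]
tcp_rot: [2.222, 0.002, -2.221]
force: [-1.1, 2.4, 6.8]
finger_gap: 0.238
```

>>> arm_command(
  deltas=[
    [0,0,0.002,0.0002,0,0,0],
    [0,0,0.002,0.0002,0,0,0],
    [0,0,0.002,0.0001,0,0,0],
    [0,0,0.002,0.0001,0,0,0],
    [0,0,0.002,0,0,0,0],
    [0,0,0.002,0,0,0,0],
    [0,0,0,0,0,0,0],
    [0,0,0,0,0,0,0],
    [0,0,0,0,0,0,0],
    [0,0,0,0,0,0,0],
  ],
)

```text
time: 13.95
position: [0.4445, -0.2959, 0.1024]
tcp_rot: [2.222, 0.001, -2.22]
force: [-1.0, 1.5, 6.6]
finger_gap: 0.237
```

```bash
python3 st.py
```

```text
14.1 [ 0.4444 -0.2959  0.1024] [-1.37  0.85  6.65] 0.239
top yellow_eye [336.3 181.1] 0.63 [ 0.6491 -0.3103  0.076 ]
top yellow_eye [336.2 182.2] 0.62 [ 0.6467 -0.31    0.076 ]
scene yellow_knob [241.2 247.5] 0.61 [ 0.4425 -0.3064  0.146 ]
```

Still free. Creep on to the right.

>>> arm_command(
  deltas=[
    [0,0,0.0015,0,0,0,0],
    [0,0,0.0015,0,0,0,0],
    [0,0,0.0015,0,0,0,0],
    [0,0,0.0015,0,0,0,0],
    [0,0,0.0015,0,0,0,0],
    [0,0,0.0015,0,0,0,0],
    [0,0,0,0,0,0,0],
    [0,0,0,0,0,0,0],
    [0,0,0,0,0,0,0],
    [0,0,0,0,0,0,0],
  ],
)

```text
time: 15.3
position: [0.4444, -0.3046, 0.1024]
tcp_rot: [2.222, 0.001, -2.221]
force: [-1.0, 2.2, 7.5]
finger_gap: 0.239
```

```bash
python3 st.py
```

```text
15.45 [ 0.4444 -0.3046  0.1024] [-1.24  2.24  7.1 ] 0.239
top yellow_eye [336.2 182.2] 0.62 [ 0.6467 -0.31    0.076 ]
top yellow_eye [334.4 180.8] 0.77 [ 0.6498 -0.3062  0.076 ]
scene yellow_knob [241.3 248.1] 0.58 [ 0.4421 -0.308   0.146 ]
scene yellow_knob [206.7 176.6] 0.17 [ 0.457  -0.0448  0.146 ]
```

>>> arm_command(
  deltas=[
    [0,0,0.0015,0,0,0,0],
    [0,0,0.0015,0,0,0,0],
    [0,0,0.0015,-0.0001,0,0,0],
    [0,0,0.0015,-0.0001,0,0,0],
    [0,0,0,0,0,0,0],
    [0,0,0,0,0,0,0],
    [0,0,0,0,0,0,0],
    [0,0,0,0,0,0,0],
    [0,0,0,0,0,0,0],
    [0,0,0,0,0,0,0],
  ],
)

```text
time: 16.65
position: [0.4442, -0.3083, 0.1022]
tcp_rot: [-2.219, -0.006, 2.22]
force: [-2.3, 9.0, 9.4]
finger_gap: 0.24
```

```bash
python3 st.py
```

```text
16.8 [ 0.4442 -0.3083  0.1022] [-1.42  8.91  9.56] 0.237
top yellow_eye [334.4 180.8] 0.77 [ 0.6498 -0.3062  0.076 ]
scene yellow_knob [243.5 247.3] 0.71 [ 0.4466 -0.3078  0.146 ]
```

>>> arm_command(
  deltas=[
    [0,0,0.0015,-0.0001,0,0,0],
    [0,0,0.0015,-0.0001,0,0,0],
    [0,0,0,0,0,0,0],
    [0,0,0,0,0,0,0],
    [0,0,0,0,0,0,0],
    [0,0,0,0,0,0,0],
    [0,0,0,0,0,0,0],
    [0,0,0,0,0,0,0],
    [0,0,0,0,0,0,0],
    [0,0,0,0,0,0,0],
  ],
)

```text
time: 18.0
position: [0.4444, -0.3112, 0.1021]
tcp_rot: [-2.219, -0.006, 2.221]
force: [-1.6, 9.0, 9.7]
finger_gap: 0.238
```

```bash
python3 st.py
```

```text
18.15 [ 0.4443 -0.3112  0.1021] [-1.93  9.02  9.63] 0.243
top yellow_eye [333.4 181.9] 0.78 [ 0.6474 -0.304   0.076 ]
scene yellow_knob [244.6 249.5] 0.59 [ 0.4463 -0.3142  0.146 ]
```

Right end confirmed: a steady 9 N over the last 3 mm. The middle is at about (0.446, -0.2745).

>>> arm_command(
  deltas=[
    [0,0,-0.0043,0,0,0,0],
    [0,0,-0.0043,0,0,0,0],
    [0,0,-0.0043,0,0,0,0],
    [0,0,-0.0043,0,0,0,0],
    [0,0,-0.0043,0,0,0,0],
    [0,0,-0.0043,0,0,0,0],
    [0,0,-0.0043,-0.0005,0,0,0],
    [0,0,-0.0043,-0.0005,0,0,0],
    [0,0,-0.0043,-0.0005,0,0,0],
    [0,0,0,0,0,0,0],
  ],
)

```text
time: 19.35
position: [0.4465, -0.2752, 0.1025]
tcp_rot: [2.222, -0.0, -2.22]
force: [-2.3, -0.3, 6.7]
finger_gap: 0.237
```

>>> arm_command(
  deltas=[
    [0,0,0,0,0,0,0],
    [0.03,0,0,0,0,0,0],
    [0.04,0,0,0,0,0,0],
    [0.05,0,0,0,0,0,0],
    [0.06,0,0,0,0,0,0],
    [0.07,0,0,0,0,0,0],
    [0.07,0,0,0,0,0,0],
    [0.07,0,0,0,0,0,0],
    [0.07,0,0,0,0,0,0],
    [0.07,0,0,0,0,0,0],
  ],
)

```text
time: 20.35
position: [0.446, -0.2754, 0.102]
tcp_rot: [2.221, 0.0, -2.221]
force: [-0.0, -0.6, 0.3]
finger_gap: 0.766
```

```bash
python3 st.py
```

```text
20.5 [ 0.446  -0.2754  0.102 ] [ 0.07 -0.01  0.33] 0.764
top yellow_eye [333.4 181.9] 0.78 [ 0.6474 -0.304   0.076 ]
top yellow_eye [331.8 181.1] 0.78 [ 0.6493 -0.3006  0.076 ]
scene yellow_knob [237.6 235.1] 0.91 [ 0.4489 -0.2708  0.146 ]
```

Released with zero force. Lift 100 mm, then back off toward the robot and right so the top camera can see.

>>> arm_command(
  deltas=[
    [0.07,-0.02,0,0,0,0,0],
    [0.07,-0.03,0,0,0,0,0],
    [0.07,-0.04,0,0,0,0,0],
    [0.07,-0.02,0,0,0,0,0],
    [0.07,0,0.03,0.03,0,0,0],
    [0.07,0,0.03,0.03,0,0,0],
    [0.07,0,0.03,0.02,0,0,0],
    [0.07,0,0.03,0.01,0,0,0],
    [0.07,0,0,0,0,0,0],
    [0.07,0,0,0,0,0,0],
  ],
)

```text
time: 21.7
position: [0.3557, -0.3955, 0.2117]
tcp_rot: [-2.22, 0.001, 2.22]
force: [0.1, 0.7, 0.1]
finger_gap: 0.76
```

```bash
python3 st.py; python3 - <<'E'
from h import *
im=look("top")
mark("top","yellow_knob",.146);mark("top","red_knob",.146)
cv2.imwrite("pics/end.png",cv2.resize(im[160:300,180:380],(800,560))[:,:,::-1])
E
```

```text
21.85 [ 0.3565 -0.3944  0.212 ] [-0.55  0.18 -0.4 ] 0.759
top yellow_eye [331.8 181.1] 0.78 [ 0.6493 -0.3006  0.076 ]
top yellow_eye [332.6 182.5] 0.78 [ 0.6462 -0.3022  0.076 ]
scene yellow_knob [236.3 238.6] 0.89 [ 0.443  -0.2791  0.146 ]
top yellow_knob [324.6 279.1] 0.88 [ 0.44   -0.2769  0.146 ]
top red_knob [208.5 274.1] 0.75 [ 0.4519 -0.0461  0.146 ]
```

View pics/end.png

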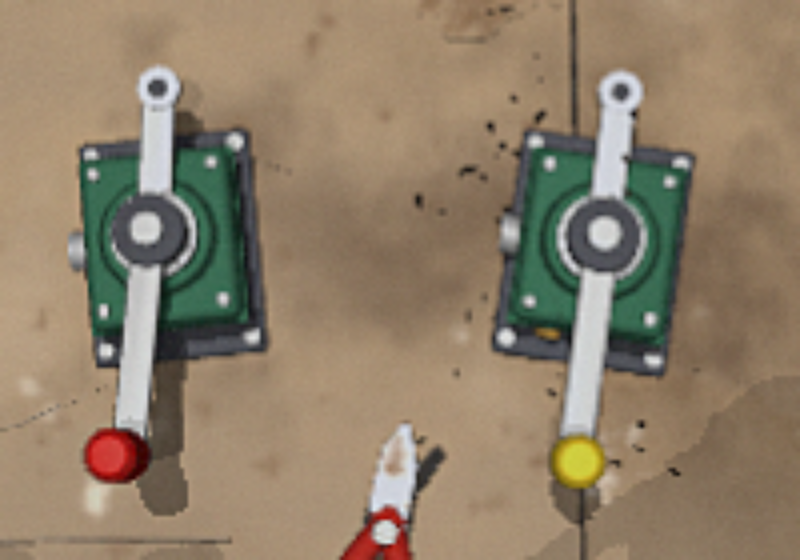

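The final top view shows the yellow knob at px (324,275), set left of where it started. The output eye (335,183) and red knob (209,274) have not visibly moved, and the gripper is clear.

```bash
python3 -c "
from bench import manip
print(manip.close_job())"
```

```text
the job is handed in; nothing more can be done
None
```

I felt out the yellow lever's free play, left the lever near the middle, let go and handed the job in at about 22 s. No verdict was reported.

- **Left end:** I gripped the knob lightly and swung it left until it met about 8–10 N, with the knob at about y = -0.235 m. The force changed little over the last 3 mm.
- **Right end:** I then swung it right until it met a steady 9 N, with the knob at about y = -0.311 m.
- **Free play:** the knob travelled about 0.66 rad between the two stops. That includes a few mm at each end where I pushed past first contact to confirm it.
- **Where it was left:** the knob is at about y = -0.276 m, roughly 0.30 rad (about 35 mm at the knob) from the right end. After I opened the jaws and backed off, the wrist force read zero within noise.

The last checks put the output eye and the red knob within 6–8 mm of where they started, about the scatter of the marks. I could not measure the eye's movement more closely than that.

- **Fingers:** the fingertips looked higher in the pictures than the reported tool position implied. The grip gap read about 22 mm on the 28 mm knob.
- **Upward force:** an upward force of 5–10 N showed while the knob was gripped and went away on release.

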